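# Drop the oil-pump drive into its slot and clamp it

## Robot

A 6-joint arm with a two-finger parallel gripper is mounted at the origin on the work surface. World frame = base frame: x ahead of the robot, y to its left, z up, the work surface at z = 0. Lengths are in m, angles in rad, forces in N, time in s.
With the tool pointing down it reaches from about 0.3 to 0.875 m from the base axis. Payload 6.4 kg.
Tool frame: the origin (TCP) lies at the very end of the fingers, on their centre line; the grasp point (between the pads) lies 19 mm behind it (manip.grip_point_offset is the distance from the TCP to the grasp point, in m); z points along the fingers, y is the line along which they close (so a half turn about z gives the same grasp; the last joint's range is limited). The gripper opens to 85 mm and grips with 20 to 120 N. Pads are 22 mm wide; open, the fingers measure 114 mm over their backs; the gripper's body (76 mm by 85 mm) begins 54 mm behind the grasp point. The pads swing forward as they close: fully open they stand 13 mm farther back than shut.
Start: joints at [-1.512, 0.181, 1.607, -0, 1.354, -0.206], TCP at [0.151, -0.555, 0.231] pointing down, gripper open.
Joint ranges: [-2.99, 2.99], [-0.89, 2.07], [0.3, 2.58], [-1.14, 4.28], [0, 2.63], [-3.12, 3.12]. Speed limits (rad/s): [2.57, 2.57, 3.01, 3.14, 3.14, 3.14].

## Interface

Orientations are given as a rotation vector (axis times angle).
In Python, from station import manip gives the robot as it stands.
- The arm moves only by the tool apply_moves, never from a script. Its argument "plan" is a list of rows, each an object of numbers: "x", "y", "z": the shift along the tool's x, y, z in cm; "rx", "ry", "rz": the turn, a rotation vector about the tool's x, y, z in rad. A call has 1 to 5 rows; each row shifts and turns the commanded pose from where the row before left it, along the tool's axes as they then stand; what a row does not reach is not made up. A row lasts 1/12 s, in which the tool goes at most 41.7 mm and 7.16 degrees, less where a joint would pass 70% of its speed; a pose out of reach is approached as far as the arm can. A call with a gripper value outside its range is refused whole. "hand" is the closure in counts, from 0 (fully open) to 255 (shut), set as the call begins (left out, the last holds). The fingers move at their own pace and stop on an object; the grip force is fixed at half the most. Time passes only in rows, so rows that do not move let the fingers close. It gives the time, the measured TCP pose, the force, the opening and the grip force at its end, in the units of the state.
- manip.state(): the state, without advancing time (a new reading comes with each control period).
- manip.snapshot(name): name is "scene" or "top"; returns a dict with "img" (400x640x3 uint8, red, green, blue), "z_map" (400x640 float32, m along the optical axis (not along the pixel's ray), 0 where there is no reading), "fx", "fy", "cx", "cy" (pixels), "rvec" (rotation vector, rad) and "tvec" (3), from world to camera coordinates, as OpenCV has them. Camera axes: x right, y down, z forward; pixel columns grow to the right and rows downward; lengths in m; the calibration is good to about 2 mm. A picture is of the moment at which its call begins.
- manip.job_done(): hands the job in; it is judged then, once.
Trained networks look in the newest picture that a camera, given by its name, has taken for a name from the list of things; names that differ only in an ending like _2 or _b are one class to them, and where a whole thing is asked for, a point or a joint stands for the part that bears it (a point fixed in the world has none). Each returns a list of dicts, best first, with "conf" (0 to 1); they miss things now and then, are a little off and sometimes report something else, mostly with a low value. They report only what shows in the picture. A call takes as long as a camera call. They do not tell look-alikes from the thing itself.
- manip.regions_of(camera, label): "mask" (400x640 bool, what is visible of it) and "pixel" ([column, row] in pixels, amid what is visible of it).
- manip.spot_point(camera, label): "pixel" ([column, row] in pixels: a listed point, or the origin of a listed thing).
The state is a dict: "t": time; "joint_positions": joint angles; "joint_vel": joint speeds; "effort": joint torques, N m; "ee_pos": TCP position; "orientation": TCP orientation; "ft_force": force on the tool from outside, world axes, zero at the start; "torque": the same for the moment, N m; "opening": opening from 0.0 (shut) to 1.0 (fully open); "grip_force": force on a finger pad.
Only numpy, scipy, OpenCV 4.12 (cv2) and the standard library are available. Lean on these libraries where they do the work, as an engineer would, in place of code of your own. Each camera call takes 0.05 s, during which the arm holds its last target. There are 200 camera calls.

## Task

Take the new drive unit (blue head) out of the wooden rack and lower it into the bore of the aluminium pump housing. Press it only lightly (25 N at the very most) on the sprung pump shaft inside and turn it until its tang drops into the shaft's slot and the flange sits down flush on the housing; then swing the red hold-down clamp fully over the flange, so that it points at the drive, let go, and leave the old drive and the other things on the bench where they are.

Things in the scene. Friction and masses are not known exactly. Their poses are not given: they have to be found in the camera images.
- drive_grip (a point): the new drive unit, about 0.25 kg, standing upright in one of the rack's two holes; this point is the centre of its blue head, a box 36 mm (its x) by 28 mm (its y) by 60 mm tall (z up), to be gripped across the 28 mm. The head stands on a round steel flange 68 mm across, 6 mm thick, whose underside is 36 mm below this point
- drive_flange (a point): centre of the underside of the new drive's flange, 36 mm below drive_grip, same axes. Below it a round shank, 30 mm across and 55 mm long (its last 5 mm tapered to 25 mm), then the tang
- drive_tang (a point): lower end of the new drive's flat tang, 67 mm below the flange's underside, same axes. The tang is 24 mm along x (so along the head's longer side), 6 mm along y, 12 mm long. Half a turn makes no difference
- bore (a point): centre of the bore's mouth, in the top face of the fixed aluminium pump housing, 85 mm above the bench; z up, x and y turn with the housing. The bore is 32 mm wide, chamfered 3 mm. The housing is 120 mm (x) by 130 mm (y) round the bore, with a 70 mm wide part under the clamp reaching to x = -110 mm; a yellow line on the top marks its +x side
- shaft_end (a point): end of the pump shaft, 57 mm down the bore, as it stands unpressed; axes of the housing (not of the slot). Across it runs a slot 9 mm wide, 15 mm deep, open at both ends, along the housing's x axis give or take 0.65 rad: the true angle is not measured and must be felt. It turns only stiffly (0.18 N m), so it stays put while the tang slides on it
- housing_base (a point): foot of the housing on the bore's axis. How it feels: a tang that misses the slot meets the sprung shaft end with the flange 10 mm above the housing, at 3.6 N; it yields 5 mm (6.6 N), then is solid. When lined up within about 5 degrees, the shaft jumps up over the tang, the upward force vanishes, and the drive goes down freely until its flange is flush
- clamp (a joint): angle of the red hold-down clamp, a 5 mm thick lever on an upright post on the housing, 56 mm from the bore on its -x side. 0 = swung aside; 1.4 = its 30 mm tip points at the bore and lies 2 mm above a seated flange; stop at 1.5. Counter-clockwise from above increases it. It stays where left (1 N at the knob moves it), starts at 0 to 0.35, and cannot pass over a raised flange
- clamp_knob (a point): centre of the upright black knob, 14 mm across and 36 mm tall, on the clamp's tail, 55 mm from the clamp's axis on the side away from the tip. The clamp's red plate under it is 18 mm below this point, the knob's top 18 mm above
- clamp_pivot (a point): the clamp's turning axis (z up), at mid-thickness of the red plate, 10.5 mm above the housing's top face; a bolt head there rises 9 mm above this point
- rack: fixed wooden rack, 90 mm (x) by 200 mm (y) by 80 mm tall, origin at the centre of its underside; two holes 36 mm wide, through, at y = -45 and +45 mm, one with the new drive and one with the old, hanging by their flanges
- old_grip (a point): the worn-out drive unit, black head and copper-coloured metal, same outer size as the new one; it stands in the other hole of the rack. Leave it there. The point is at the centre of its head
- filter: orange oil filter, 76 mm across, 90 mm tall, standing; origin at its foot. Leave alone
- spray: blue spray can with red cap, 62 mm across, 140 mm tall, standing; origin at its foot. Leave alone
- mug: white mug, 80 mm across, 90 mm tall; origin at its foot. Leave alone
- bearing: steel bearing ring, 72 mm across, 18 mm thick, lying flat; origin at its underside. Leave alone
- screwdriver: screwdriver lying on the bench, between housing and rack. Leave alone
Not all that is in view belongs to the job. What is shaped like the part that bears bore but orange or turquoise is not meant.

How it is judged:
On the way, in this order (a step that is already met when the one before it is completed fails the run):
1. the shank of the new drive is in the bore (z of drive_flange in the frame of bore below 0.035 m and horizontal distance between drive_flange and bore below 0.005 m), for 0.1 s.
2. the tang has dropped into the slot and the flange is down flush on the housing (z of drive_flange in the frame of bore between -0.003 and 0.002 m and horizontal distance between drive_flange and bore below 0.003 m and angle between drive_flange's own z axis and vertical below 0.05 rad), for 0.2 s.
3. the clamp is swung over the flange (value of joint clamp above 1.15 rad), for 0.2 s.
At the end, for the whole second after the job is handed in: The new drive's flange is flush on the housing (within 2 mm, within 3 mm of the bore's centre, upright within 0.05 rad), at rest, and the clamp is over it (joint above 1.15 rad, not moving) (all of step 2 and value of joint clamp above 1.15 rad and linear speed of drive below 0.02 m/s and velocity of joint clamp below 0.1 rad/s); the robot touches nothing.
It fails at once if while its flange is not yet down (more than 3.5 mm above the housing), the new drive is pressed on the pump shaft or the housing with more than 25 N (contact force between drive and housing above 25 N and z of drive_flange in the frame of bore above 0.0035 m).
It fails at once if the old drive or another bystander is moved more than 30 mm (distance of any of old_grip, filter, spray, mug, bearing, screwdriver from where it was at the start of the episode above 0.03 m).
It also fails if it takes over 67 s, if anything falls off the work surface, if the arm or the gripper's body presses on something with over 40 N, if the wrist force passes 120 N, or if a joint passes its speed limit or range.

## Working session

There is one attempt and no reset: what is moved stays moved. The work goes in short steps, Python scripts to look and compute and a tool call to move; the robot and the scene stay as the last step left them, time stands still between calls to the robot, and variables do not carry over. Pictures are saved under pics/ and viewed, at most 10 in all, crops included, and the job is handed in when it is done.

Besides the shell and the picture viewer there is one more tool, called after "Request:" by a JSON object that holds its "name" and its "arguments". apply_moves: Moves the arm, as the interface text tells. Its arguments: {"type":"object","properties":{"plan":{"type":"array"},"hand":{"type":"number"}},"required":["plan"]}

```bash
mkdir -p pics
cat > h.py <<'E'
import numpy as np, cv2
from station import manip
def cam(n):
    s=manip.snapshot(n); s['R']=cv2.Rodrigues(np.array(s['rvec'],float))[0]; s['t']=np.array(s['tvec'],float); return s
def pt(s,px,z=None,d=None):
    r=np.array([(px[0]-s['cx'])/s['fx'],(px[1]-s['cy'])/s['fy'],1.0])
    c=-s['R'].T@s['t']; w=s['R'].T@r
    k=d if d is not None else (z-c[2])/w[2]
    return c+k*w
def cloud(s,mask=None):
    z=s['z_map']; v,u=np.nonzero((z>0) if mask is None else (mask&(z>0))); d=z[v,u]
    p=np.stack([(u-s['cx'])/s['fx']*d,(v-s['cy'])/s['fy']*d,d],1)
    return (p-s['t'])@s['R'],u,v
E
python3 - <<'E'
from h import *
S={}
for n in('scene','top'):
    s=cam(n);cv2.imwrite(f'pics/{n}0.png',s['img'][:,:,::-1])
    print(n,'cam at',(-s['R'].T@s['t']).round(3))
    for l in['drive_grip','bore','clamp_knob','clamp_pivot','old_grip','rack','filter','spray','mug','bearing','screwdriver']:
        for r in manip.spot_point(n,l)[:3]:
            px=r['pixel'];u,v=int(px[0]),int(px[1]);d=s['z_map'][min(v,399),min(u,639)]
            hz={'drive_grip':.122,'old_grip':.122,'bore':.085,'clamp_pivot':.0955,'clamp_knob':.116}.get(l,0)
            print(l,round(r['conf'],2),np.round(px),'surf',pt(s,px,d=d).round(3),'atz',pt(s,px,z=hz).round(3))
E
```

```text
scene cam at [ 1.107 -0.56   1.37 ]
drive_grip 0.76 [405. 144.] surf [0.582 0.252 0.145] atz [0.572 0.267 0.122]
drive_grip 0.22 [284. 264.] surf [ 0.6   -0.246  0.088] atz [ 0.613 -0.254  0.122]
bore 0.95 [258. 182.] surf [ 0.341 -0.122  0.079] atz [ 0.345 -0.124  0.085]
bore 0.69 [288. 256.] surf [ 0.571 -0.21   0.046] atz [ 0.587 -0.22   0.085]
bore 0.61 [346. 320.] surf [ 0.812 -0.224  0.036] atz [ 0.823 -0.236  0.085]
clamp_knob 0.74 [153. 193.] surf [ 0.195 -0.373  0.13 ] atz [ 0.185 -0.371  0.116]
clamp_knob 0.72 [275. 223.] surf [ 0.508 -0.192  0.129] atz [ 0.502 -0.188  0.116]
clamp_knob 0.59 [341. 284.] surf [ 0.757 -0.189  0.128] atz [ 0.753 -0.185  0.116]
clamp_pivot 0.91 [146. 216.] surf [ 0.225 -0.426  0.101] atz [ 0.221 -0.425  0.095]
clamp_pivot 0.8 [239. 178.] surf [ 0.304 -0.16   0.101] atz [ 0.301 -0.158  0.095]
clamp_pivot 0.73 [272. 241.] surf [ 0.531 -0.228  0.103] atz [ 0.527 -0.226  0.095]
old_grip 0.6 [388. 164.] surf [0.594 0.163 0.146] atz [0.584 0.178 0.122]
rack 0.84 [396. 176.] surf [0.614 0.184 0.085] atz [0.582 0.233 0.   ]
filter 0.74 [405. 235.] surf
[... 1412 characters left out ...]
233  0.095]
clamp_pivot 0.62 [485. 330.] surf [ 0.21  -0.415  0.098] atz [ 0.21  -0.416  0.095]
old_grip 0.73 [239. 191.] surf [0.582 0.256 0.149] atz [0.585 0.262 0.122]
old_grip 0.66 [270. 190.] surf [0.586 0.172 0.147] atz [0.589 0.176 0.122]
rack 0.57 [262. 195.] surf [0.579 0.202 0.086] atz [0.589 0.216 0.   ]
filter 0.7 [305. 140.] surf [0.737 0.081 0.091] atz [0.758 0.086 0.   ]
spray 0.86 [350. 145.] surf [ 0.714 -0.048  0.132] atz [ 0.743 -0.053  0.   ]
mug 0.62 [193. 205.] surf [ 0.433 -0.002  1.416] atz [0.556 0.423 0.   ]
bearing 0.93 [473. 217.] surf [ 0.524 -0.42   0.001] atz [ 0.524 -0.42   0.   ]
screwdriver 0.57 [329. 217.] surf [ 0.522  0.012 -0.004] atz [0.522 0.012 0.   ]
```

```bash
python3 -c "
from station import manip
print(manip.state(),manip.grip_point_offset)"
```

```text
{'t': 1.2, 'joint_positions': array([-1.51228241e+00,  1.80796951e-01,  1.60698822e+00, -5.07038340e-06,
        1.35384724e+00, -2.06260349e-01]), 'joint_vel': array([-0.0023198 , -0.00055081, -0.00111908, -0.00058855, -0.00042067,
        0.00143599]), 'effort': array([ 2.74578575e-03, -4.44836819e+01, -3.51684201e+01, -1.58301450e-04,
        4.72249085e-04, -3.97130316e-05]), 'ee_pos': array([ 0.15051021, -0.55495725,  0.23129587]), 'orientation': array([-3.11406262e+00, -4.14689047e-01,  3.14759976e-06]), 'ft_force': array([ 0.03563372, -0.33455861,  0.25702542]), 'torque': array([ 0.00879183, -0.02369832, -0.04944467]), 'grip_force': 0.0, 'opening': 0.9991756283607378} 0.0187
```

View pics/scene0.png

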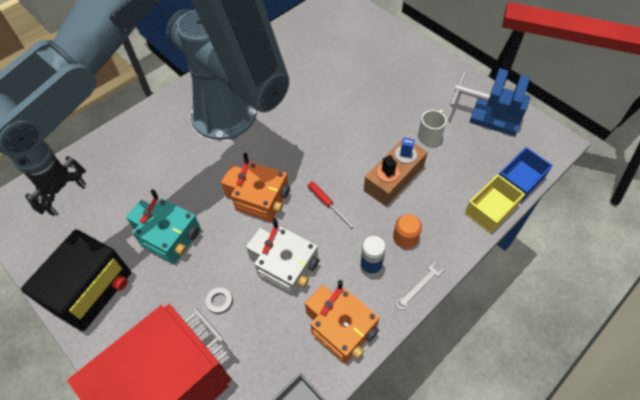

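View pics/top0.png

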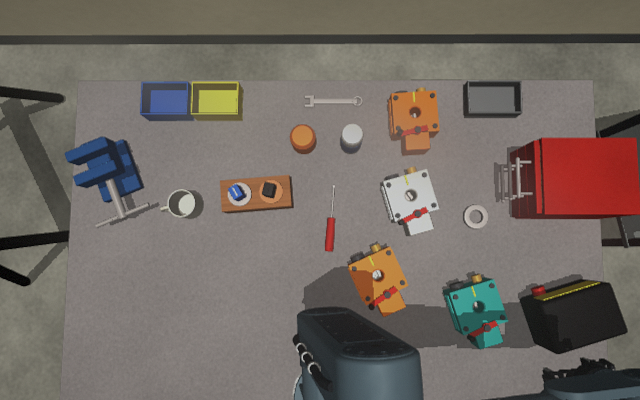

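The aluminium housing is the white one, with its bore at top (408,193). The new drive's blue head is at top (238,189) and the old drive at (270,190). I'll measure them more closely next.

Run:
```python
from h import *
out=[]
for n in('top','scene'):
    s=cam(n);im=s['img'].astype(int);P,u,v=cloud(s);C=im[v,u]
    near=lambda c,r:np.hypot(P[:,0]-c[0],P[:,1]-c[1])<r
    # drive head
    m=near((.588,.258),.06)&(P[:,2]>.135)&(C[:,2]>C[:,0]+40)
    r=cv2.minAreaRect(P[m,:2].astype(np.float32)*1000);print(n,'blue top',m.sum(),P[m].mean(0).round(4),r, cv2.fitEllipse(P[m,:2].astype(np.float32)*1000))
    hd=near((.588,.258),.06)&(P[:,2]>.078)&(P[:,2]<.095)&(abs(C[:,0]-C[:,2])<30);print('flange',P[hd].mean(0).round(4),hd.sum(), cv2.minEnclosingCircle(P[hd,:2].astype(np.float32)*1000))
    m=near((.586,-.217),.14)&(abs(P[:,2]-.085)<.006)
    r=cv2.minAreaRect(P[m,:2].astype(np.float32)*1000);print('housing top',m.sum(),P[m].mean(0).round(4),r)
    dk=near((.586,-.217),.03)&(P[:,2]<.075);print('hole',dk.sum(),P[dk,:2].mean(0).round(4), 'pix',u[dk].mean(),v[dk].mean(),pt(s,(u[dk].mean(),v[dk].mean()),z=.085).round(4))
    y=near((.586,-.217),.12)&(abs(P[:,2]-.085)<.01)&(C[:,0]>C[:,2]+60)&(C[:,1]>C[:,2]+40);print('yellow',y.sum(),P[y].mean(0).round(4))
    rd=near((.53,-.22),.09)&(P[:,2]>.09)&(C[:,0]>C[:,1]+70);q=P[rd];print('red',rd.sum(),q.mean(0).round(4), cv2.minAreaRect(q[:,:2].astype(np.float32)*1000))
    kn=near((.506,-.19),.03)&(P[:,2]>.125);print('knob top',kn.sum(),P[kn].mean(0).round(4))
    h=near((.586,-.217),.1)&(P[:,2]>.092);print('above',P[h,2].max())
    for a,c in(('r',(.588,.22)),('h',(.56,-.215))):
        px=s['R']@np.array([*c,.1])+s['t'];x=int(px[0]/px[2]*s['fx']+s['cx']);yy=int(px[1]/px[2]*s['fy']+s['cy'])
        out.append(cv2.resize(s['img'][yy-35:yy+35,x-48:x+48],(400,290),interpolation=cv2.INTER_CUBIC)); print('crop',n,a,x,yy)
o=np.vstack([np.hstack(out[:2]),np.hstack(out[2:])]);cv2.imwrite('pics/crop.png',o[:,:,::-1])
```

```text
top blue top 118 [0.5813 0.2667 0.1462] ((581.6726684570312, 267.1112060546875), (35.55848693847656, 27.143280029296875), 32.204010009765625) ((581.4945678710938, 267.03326416015625), (25.843568801879883, 37.031639099121094), 123.24156951904297)
flange [0.5781 0.2617 0.087 ] 240 ((581.757568359375, 268.7826232910156), 34.954105377197266)
housing top 2108 [ 0.5736 -0.2247  0.0853] ((596.0009765625, -217.9893798828125), (255.63890075683594, 141.1142578125), 9.63849925994873)
hole 90 [ 0.5865 -0.2285] pix 410.46666666666664 194.7111111111111 [ 0.5808 -0.2201  0.085 ]
yellow 19 [ 0.626  -0.2085  0.0856]
red 104 [ 0.5231 -0.2288  0.0993] ((522.6411743164062, -226.60626220703125), (21.111610412597656, 76.6810073852539), 27.357898712158203)
knob top 22 [ 0.5026 -0.1868  0.1339]
above 0.13868011155579174
crop top r 254 191
crop top h 409 201
scene blue top 104 [0.5837 0.2621 0.1445] ((582.4169311523438, 263.55810546875), (33.378387451171875, 31.344879150390625), 36.928497314453125) ((583.0891723632812, 263.2585754394531), (29.465524673461914, 31.699914932250977), 128.276611328125)
flange [0.5876 0.2583 0.0857] 173 ((585.2088623046875, 269.779541015625), 39.95792007446289)
housing top 2167 [ 0.5756 -0.2292  0.0848] ((596.3287963867188, -219.94178771972656), (255.91708374023438, 139.92955017089844), 11.662203788757324)
hole 88 [ 0.5677 -0.2166] pix 285.3068181818182 255.3409090909091 [ 0.5811 -0.2251  0.085 ]
yellow 16 [ 0.6242 -0.209   0.085 ]
red 103 [ 0.5214 -0.2273  0.0975] ((522.1097412109375, -228.6815185546875), (14.842184066772461, 79.83300018310547), 28.14285659790039)
knob top 24 [ 0.5017 -0.1907  0.1314]
above 0.13665628847641276
crop scene r 397 160
crop scene h 282 245
```

View pics/crop.png

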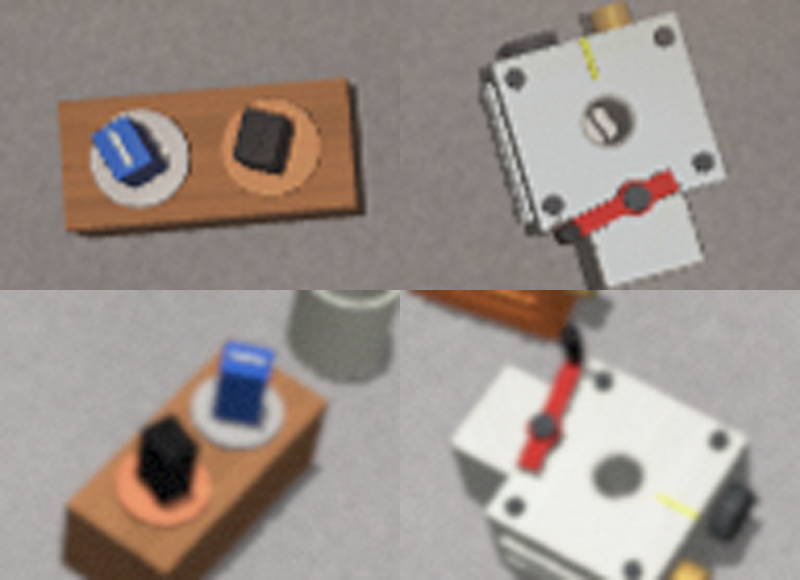

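The rack crop shows the blue head's long side along its white stripe, at a yaw of about 32°. In the housing crop the yellow line is at the +x side, giving a housing yaw of about 16°. The clamp knob is at the lower left of the crop, so the clamp is swung aside. I'll travel towards the rack now.

Request:
{"name": "apply_moves", "arguments": {"plan": [{"x":2.72,"y":-2.92},{"x":2.72,"y":-2.92},{"x":2.72,"y":-2.92},{"x":2.72,"y":-2.92},{"x":2.72,"y":-2.92}], "hand": 90}}

```text
$.plan[0]: bad value
```

Request:
{"name": "apply_moves", "arguments": {"plan": [{"x":2.72,"y":-2.92},{"x":2.72,"y":-2.92},{"x":2.72,"y":-2.92},{"x":2.72,"y":-2.92},{"x":2.72,"y":-2.92}]}}

```text
$.plan[0]: bad value
```

Request:
{"name": "apply_moves", "arguments": {"plan": [{"x":2.72,"y":-2.92},{"x":2.72,"y":-2.92},{"x":2.72,"y":-2.92},{"x":2.72,"y":-2.92},{"x":2.72,"y":-2.92}]}}

```text
$.plan[0]: bad value
```

```bash
cat >> h.py <<'E'
def go(x,y,z,yaw,pr=True):
    s=manip.state();R=cv2.Rodrigues(np.array(s['orientation']))[0]
    d=R.T@(np.array([x,y,z])-s['ee_pos'])*100
    T=np.array([[np.cos(yaw),np.sin(yaw),0],[np.sin(yaw),-np.cos(yaw),0],[0,0,-1.]])
    r=cv2.Rodrigues(R.T@T)[0].ravel()
    print('t',round(s['t'],2),'pos',s['ee_pos'].round(4),'yaw',round(np.arctan2(R[1,0],R[0,0]),3),'tilt',R[2,:2].round(4))
    print('shift cm',d.round(2),'then turn',r.round(4),'F',s['ft_force'].round(2),'T',s['torque'].round(3),'open',round(s['opening'],3),'grip',round(s['grip_force'],1),'j',np.round(s['joint_positions'],2))
E
python3 -c "
from h import *
go(.582,.266,.23,.562)"
```

```text
t 1.3 pos [ 0.1505 -0.555   0.2313] yaw 0.265 tilt [-0.  0.]
shift cm [ 63.13 -67.95   0.13] then turn [-0.      0.     -0.2972] F [-0.27  1.07 -0.01] T [0.018 0.022 0.03 ] open 0.999 grip 0.0 j [-1.51  0.18  1.61 -0.    1.35 -0.21]
```

Request:
{"name": "apply_moves", "arguments": {"plan": [{"x":2.7,"y":-2.9,"z":0,"rx":0,"ry":0,"rz":0},{"x":2.7,"y":-2.9,"z":0,"rx":0,"ry":0,"rz":0},{"x":2.7,"y":-2.9,"z":0,"rx":0,"ry":0,"rz":0},{"x":2.7,"y":-2.9,"z":0,"rx":0,"ry":0,"rz":0},{"x":2.7,"y":-2.9,"z":0,"rx":0,"ry":0,"rz":0}], "hand": 90}}

```text
t: 1.72
ee_pos: [0.2433, -0.3781, 0.2312]
orientation: [3.114, 0.414, 0.0]
ft_force: [1.7, 0.2, -0.5]
opening: 0.645
grip_force: 0.0
```

Request:
{"name": "apply_moves", "arguments": {"plan": [{"x":2.7,"y":-2.9,"z":0,"rx":0,"ry":0,"rz":0},{"x":2.7,"y":-2.9,"z":0,"rx":0,"ry":0,"rz":0},{"x":2.7,"y":-2.9,"z":0,"rx":0,"ry":0,"rz":0},{"x":2.7,"y":-2.9,"z":0,"rx":0,"ry":0,"rz":0},{"x":2.7,"y":-2.9,"z":0,"rx":0,"ry":0,"rz":0}]}}

```text
t: 2.13
ee_pos: [0.3357, -0.2027, 0.2316]
orientation: [3.113, 0.414, 0.001]
ft_force: [1.0, -0.1, 0.8]
opening: 0.644
grip_force: 0.0
```

Request:
{"name": "apply_moves", "arguments": {"plan": [{"x":2.7,"y":-2.9,"z":0,"rx":0,"ry":0,"rz":0},{"x":2.7,"y":-2.9,"z":0,"rx":0,"ry":0,"rz":0},{"x":2.7,"y":-2.9,"z":0,"rx":0,"ry":0,"rz":0},{"x":2.7,"y":-2.9,"z":0,"rx":0,"ry":0,"rz":0},{"x":2.7,"y":-2.9,"z":0,"rx":0,"ry":0,"rz":0}]}}

```text
t: 2.55
ee_pos: [0.4282, -0.0271, 0.2317]
orientation: [3.113, 0.415, 0.002]
ft_force: [0.9, -1.2, 0.2]
opening: 0.645
grip_force: 0.0
```

Request:
{"name": "apply_moves", "arguments": {"plan": [{"x":2.7,"y":-2.9,"z":0,"rx":0,"ry":0,"rz":0},{"x":2.7,"y":-2.9,"z":0,"rx":0,"ry":0,"rz":0},{"x":2.7,"y":-2.9,"z":0,"rx":0,"ry":0,"rz":0},{"x":2.7,"y":-2.9,"z":0,"rx":0,"ry":0,"rz":0},{"x":0,"y":0,"z":0,"rx":0,"ry":0,"rz":0}]}}

```text
t: 2.97
ee_pos: [0.5032, 0.1166, 0.2313]
orientation: [-3.111, -0.422, -0.003]
ft_force: [-0.5, -1.4, -0.1]
opening: 0.648
grip_force: 0.0
```

```bash
python3 -c "
from h import *
go(.582,.266,.23,.562)"
```

```text
t 2.97 pos [0.5032 0.1166 0.2313] yaw 0.27 tilt [ 0.002 -0.002]
shift cm [ 11.57 -12.3    0.18] then turn [-0.0017 -0.0023 -0.2922] F [-0.51 -1.38 -0.1 ] T [-0.036  0.029  0.061] open 0.648 grip 0.0 j [-0.    0.05  1.75  0.    1.34  1.3 ]
```

Request:
{"name": "apply_moves", "arguments": {"plan": [{"x":2.3,"y":-2.5,"z":0,"rx":0,"ry":0,"rz":0},{"x":2.3,"y":-2.5,"z":0,"rx":0,"ry":0,"rz":0},{"x":2.3,"y":-2.5,"z":0,"rx":0,"ry":0,"rz":0},{"x":2.3,"y":-2.4,"z":0,"rx":0,"ry":0,"rz":0},{"x":2.3,"y":-2.4,"z":0,"rx":0,"ry":0,"rz":0}]}}

```text
t: 3.38
ee_pos: [0.5807, 0.2612, 0.2313]
orientation: [3.114, 0.415, 0.0]
ft_force: [0.9, -0.9, 1.3]
opening: 0.648
grip_force: 0.0
```

Request:
{"name": "apply_moves", "arguments": {"plan": [{"x":0,"y":0,"z":0,"rx":0,"ry":0,"rz":-0.1},{"x":0,"y":0,"z":0,"rx":0,"ry":0,"rz":-0.1},{"x":0,"y":0,"z":0,"rx":0,"ry":0,"rz":-0.1},{"x":0,"y":0,"z":0,"rx":0,"ry":0,"rz":0},{"x":0,"y":0,"z":0,"rx":0,"ry":0,"rz":0}]}}

```text
t: 3.8
ee_pos: [0.5802, 0.2597, 0.2312]
orientation: [3.018, 0.871, -0.0]
ft_force: [0.2, 1.0, -0.3]
opening: 0.648
grip_force: 0.0
```

```bash
python3 -c "
from h import *
go(.582,.266,.17,.562)
o=[]
for n in ('top','scene'):
    s=cam(n);px=s['R']@np.array([.582,.26,.15])+s['t'];x=int(px[0]/px[2]*s['fx']+s['cx']);y=int(px[1]/px[2]*s['fy']+s['cy'])
    o.append(cv2.resize(s['img'][y-50:y+50,x-50:x+50],(400,400),interpolation=cv2.INTER_CUBIC))
cv2.imwrite('pics/c2.png',np.hstack(o)[:,:,::-1])"
```

```text
t 3.8 pos [0.5802 0.2597 0.2312] yaw 0.562 tilt [-0.0002 -0.    ]
shift cm [ 0.49 -0.44  6.12] then turn [-0.      0.0002 -0.0002] F [ 0.18  0.98 -0.31] T [-0.036 -0.02  -0.01 ] open 0.648 grip 0.0 j [ 0.23  0.31  1.44 -0.    1.38  1.24]
```

View pics/c2.png

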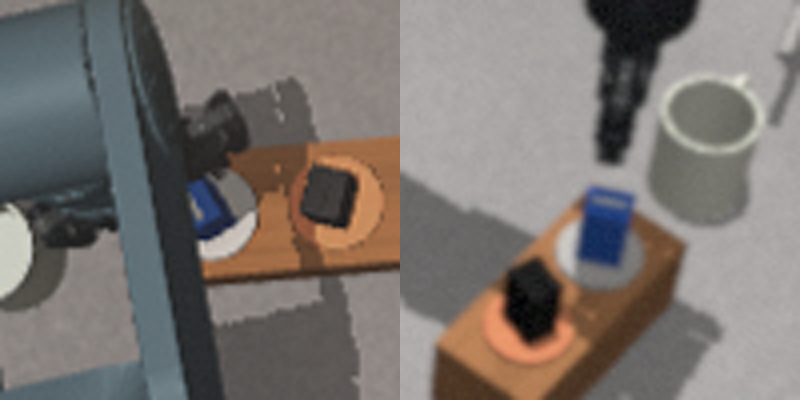

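The left crop shows the gripper straddling the blue head at about (205,205). In the right crop the fingers are directly above the head, and the old drive and mug are clear. I'll descend.

Request:
{"name": "apply_moves", "arguments": {"plan": [{"x":0.45,"y":-0.4,"z":2,"rx":0,"ry":0,"rz":0},{"x":0,"y":0,"z":3,"rx":0,"ry":0,"rz":0},{"x":0,"y":0,"z":3,"rx":0,"ry":0,"rz":0},{"x":0,"y":0,"z":3,"rx":0,"ry":0,"rz":0},{"x":0,"y":0,"z":2,"rx":0,"ry":0,"rz":0}]}}

```text
t: 4.32
ee_pos: [0.5804, 0.265, 0.0983]
orientation: [-3.018, -0.872, 0.005]
ft_force: [-0.4, -0.6, -0.6]
opening: 0.647
grip_force: 0.0
```

Request:
{"name": "apply_moves", "arguments": {"plan": [{"x":0,"y":0,"z":0,"rx":0,"ry":0,"rz":0},{"x":0,"y":0,"z":0,"rx":0,"ry":0,"rz":0},{"x":0,"y":0,"z":0,"rx":0,"ry":0,"rz":0},{"x":0,"y":0,"z":0,"rx":0,"ry":0,"rz":0},{"x":0,"y":0,"z":0,"rx":0,"ry":0,"rz":0}], "hand": 255}}

```text
t: 4.73
ee_pos: [0.5828, 0.2659, 0.103]
orientation: [3.017, 0.875, 0.004]
ft_force: [0.8, -0.7, -2.7]
opening: 0.32
grip_force: 60.0
```

```bash
python3 -c "
from h import *
go(.582,.2655,.25,.562)"
```

```text
t 4.73 pos [0.5828 0.2659 0.103 ] yaw 0.564 tilt [0.0025 0.0008]
shift cm [ -0.06   0.   -14.7 ] then turn [ 0.0008 -0.0025  0.0025] F [ 0.75 -0.7  -2.67] T [ 0.02  -0.006 -0.022] open 0.32 grip 60.0 j [0.24 0.45 1.53 0.   1.15 1.25]
```

Gripped, with the opening at 27 mm. I'll lift and carry it to the housing.

Request:
{"name": "apply_moves", "arguments": {"plan": [{"x":0,"y":0,"z":-2,"rx":0,"ry":0,"rz":0},{"x":0,"y":0,"z":-3,"rx":0,"ry":0,"rz":0},{"x":0,"y":0,"z":-3.5,"rx":0,"ry":0,"rz":0},{"x":0,"y":0,"z":-3.5,"rx":0,"ry":0,"rz":0},{"x":0,"y":0,"z":-3,"rx":0,"ry":0,"rz":0}]}}

```text
t: 5.15
ee_pos: [0.5823, 0.2659, 0.255]
orientation: [3.017, 0.875, 0.005]
ft_force: [1.1, 0.2, -2.2]
opening: 0.319
grip_force: 59.9
```

Request:
{"name": "apply_moves", "arguments": {"plan": [{"x":-1,"y":1.6,"z":0,"rx":0,"ry":0,"rz":0},{"x":-2,"y":3.2,"z":0,"rx":0,"ry":0,"rz":0},{"x":-2,"y":3.2,"z":0,"rx":0,"ry":0,"rz":0},{"x":-2,"y":3.2,"z":0,"rx":0,"ry":0,"rz":0},{"x":-2,"y":3.2,"z":0,"rx":0,"ry":0,"rz":0}]}}

```text
t: 5.57
ee_pos: [0.5828, 0.0945, 0.2525]
orientation: [3.016, 0.876, 0.003]
ft_force: [1.4, -0.5, -2.3]
opening: 0.323
grip_force: 60.0
```

Request:
{"name": "apply_moves", "arguments": {"plan": [{"x":-2,"y":3.2,"z":0,"rx":0,"ry":0,"rz":0},{"x":-2,"y":3.2,"z":0,"rx":0,"ry":0,"rz":0},{"x":-2,"y":3.2,"z":0,"rx":0,"ry":0,"rz":0},{"x":-2,"y":3.2,"z":0,"rx":0,"ry":0,"rz":0},{"x":-2,"y":3.2,"z":0,"rx":0,"ry":0,"rz":0}]}}

```text
t: 5.98
ee_pos: [0.584, -0.0946, 0.2526]
orientation: [3.016, 0.875, 0.002]
ft_force: [0.9, 0.6, -2.9]
opening: 0.324
grip_force: 60.1
```

```bash
python3 -c "
from h import *
go(.581,-.222,.20,.28)"
```

```text
t 5.98 pos [ 0.584  -0.0946  0.2526] yaw 0.565 tilt [0.0012 0.0015]
shift cm [-7.07 10.59  5.26] then turn [ 0.0013 -0.0014  0.2846] F [ 0.89  0.63 -2.94] T [ 0.031 -0.087  0.011] open 0.324 grip 60.1 j [-0.36  0.2   1.54  0.    1.4   0.65]
```

Run:
```python
from h import *
o=[]
for n in('top','scene'):
    s=cam(n);im=cv2.imread(f'pics/{n}0.png')
    # rectify plane z=.085, x up, y left, 0.25 mm/px, 100 mm, centre (.582,-.22)
    g=np.arange(400);c,r=np.meshgrid(g,g)
    def rect(z,):
        W=np.stack([.582+(200-r)*.00025,-.22+(200-c)*.00025,np.full(c.shape,z)],-1)@s['R'].T+s['t']
        return cv2.remap(im,(W[...,0]/W[...,2]*s['fx']+s['cx']).astype(np.float32),(W[...,1]/W[...,2]*s['fy']+s['cy']).astype(np.float32),cv2.INTER_CUBIC)
    q=rect(.085);gr=cv2.GaussianBlur(cv2.cvtColor(q,6),(0,0),3).astype(float)
    # circle fit by max radial gradient, r=16..19mm
    best=[]
    th=np.linspace(0,2*np.pi,90,endpoint=False)
    for R in np.arange(58,84,2):
        f=lambda X,Y,R:gr[np.clip(np.rint(Y[...,None]+R*np.sin(th)),0,399).astype(int),np.clip(np.rint(X[...,None]+R*np.cos(th)),0,399).astype(int)]
        X,Y=np.meshgrid(np.arange(160,241),np.arange(150,231));D=np.clip(f(X,Y,R+6)-f(X,Y,R-6),-10,60).mean(-1)
        i=np.unravel_index(D.argmax(),D.shape);best.append((D[i],R*.25,.582+(200-Y[i])*.00025,-.22+(200-X[i])*.00025))
    print(n,[np.round(b,4) for b in sorted(best)[-3:]])
    for z in(.085,.028):
        a=rect(z);cv2.drawMarker(a,(200,200),(0,255,0),0,10);o.append(cv2.resize(a,(290,290)))
cv2.imwrite('pics/bore.png',np.vstack([np.hstack(o[:2]),np.hstack(o[2:])]))
```

```text
top [array([43.2778, 18.    ,  0.5798, -0.2192]), array([43.5778, 17.    ,  0.5798, -0.219 ]), array([43.8778, 17.5   ,  0.5798, -0.219 ])]
scene [array([51.0667, 16.5   ,  0.5802, -0.2225]), array([52.3444, 16.    ,  0.5802, -0.2228]), array([52.5889, 15.5   ,  0.5805, -0.2228])]
```

View pics/bore.png

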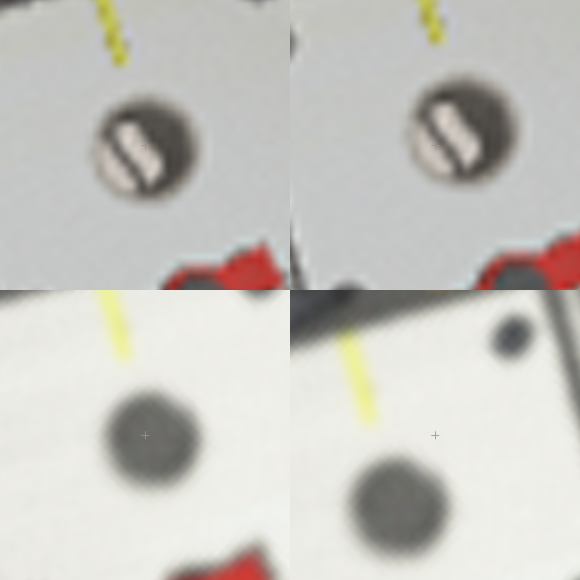

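In the top rectified view the bore is centred near (147,148). The slot shows as a dark band running up-left at about 33° yaw (0.58 rad), and the held drive is already at 0.565. I'll go above the bore.

Request:
{"name": "apply_moves", "arguments": {"plan": [{"x":-1.75,"y":2.6,"z":0,"rx":0,"ry":0,"rz":0},{"x":-1.75,"y":2.6,"z":0,"rx":0,"ry":0,"rz":0},{"x":-1.75,"y":2.6,"z":0,"rx":0,"ry":0,"rz":0},{"x":-1.75,"y":2.6,"z":0,"rx":0,"ry":0,"rz":0},{"x":0,"y":0,"z":2,"rx":0,"ry":0,"rz":0}]}}

```text
t: 6.5
ee_pos: [0.5826, -0.2249, 0.2366]
orientation: [3.009, 0.866, 0.009]
ft_force: [1.2, 0.1, -2.4]
opening: 0.318
grip_force: 60.9
```

Request:
{"name": "apply_moves", "arguments": {"plan": [{"x":0,"y":0,"z":2,"rx":0,"ry":0,"rz":0},{"x":0,"y":0,"z":2,"rx":0,"ry":0,"rz":0},{"x":0,"y":0,"z":0.5,"rx":0,"ry":0,"rz":0},{"x":0,"y":0,"z":0,"rx":0,"ry":0,"rz":0},{"x":0,"y":0,"z":0,"rx":0,"ry":0,"rz":0}]}}

```text
t: 6.92
ee_pos: [0.5811, -0.2178, 0.1874]
orientation: [3.016, 0.876, 0.001]
ft_force: [1.1, -0.5, -2.6]
opening: 0.32
grip_force: 60.7
```

Run:
```python
from h import *
go(.581,-.2203,.185,.565)
for n in('top','scene'):
    s=cam(n);im=s['img'].astype(int);P,u,v=cloud(s);C=im[v,u]
    m=(np.hypot(P[:,0]-.581,P[:,1]+.22)<.06)&(P[:,2]>.12)
    b=m&(C[:,2]>C[:,0]+40);f=m&(abs(P[:,2]-.165)<.015)&(C.min(1)>90)
    print(n,b.sum(),P[b].mean(0).round(4) if b.any() else '',f.sum(),P[f].mean(0).round(4) if f.any() else '')
    if f.sum()>20:print(cv2.minEnclosingCircle(P[f,:2].astype(np.float32)*1000),np.percentile(P[f,2],[5,50,95]))
    if n=='scene':
        px=s['R']@np.array([.581,-.22,.13])+s['t'];x=int(px[0]/px[2]*s['fx']+s['cx']);y=int(px[1]/px[2]*s['fy']+s['cy'])
        cv2.imwrite('pics/c3.png',cv2.resize(s['img'][y-50:y+50,x-60:x+60],(600,500),interpolation=cv2.INTER_CUBIC)[:,:,::-1])
```

```text
t 6.92 pos [ 0.5811 -0.2178  0.1874] yaw 0.565 tilt [0.0005 0.0008]
shift cm [-0.14  0.2   0.24] then turn [ 0.0008 -0.0005  0.0002] F [ 1.13 -0.54 -2.62] T [-0.001 -0.031 -0.024] open 0.32 grip 60.7 j [-0.55  0.32  1.53  0.    1.29  0.46]
top 0  58 [ 0.5556 -0.2176  0.1719]
((556.0142211914062, -218.1746368408203), 18.8044376373291) [0.16787504 0.17208274 0.17576372]
scene 90 [ 0.5963 -0.2141  0.2158] 212 [ 0.5966 -0.2244  0.1722]
((582.4804077148438, -218.9224090576172), 34.35264587402344) [0.16793607 0.17231825 0.17658005]
```

View pics/c3.png

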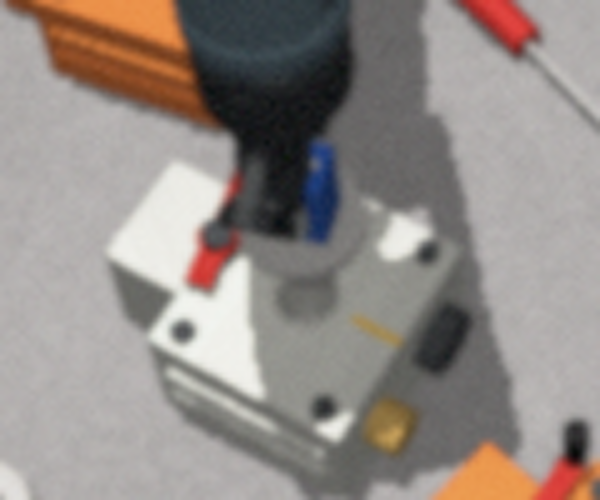

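The drive hangs just above the bore, at about (305,290) in the crop, with the flange near z 0.172. I'll apply a small correction and then descend in steps.

Request:
{"name": "apply_moves", "arguments": {"plan": [{"x":-0.25,"y":0.2,"z":0,"rx":0,"ry":0,"rz":0},{"x":0,"y":0,"z":0.8,"rx":0,"ry":0,"rz":0},{"x":0,"y":0,"z":0.6,"rx":0,"ry":0,"rz":0},{"x":0,"y":0,"z":0.6,"rx":0,"ry":0,"rz":0},{"x":0,"y":0,"z":0,"rx":0,"ry":0,"rz":0}]}}

```text
t: 7.43
ee_pos: [0.5785, -0.2205, 0.1641]
orientation: [-3.015, -0.874, 0.004]
ft_force: [-0.4, -0.1, -3.2]
opening: 0.315
grip_force: 60.9
```

Request:
{"name": "apply_moves", "arguments": {"plan": [{"x":0,"y":0,"z":0.3,"rx":0,"ry":0,"rz":0},{"x":0,"y":0,"z":0.3,"rx":0,"ry":0,"rz":0},{"x":0,"y":0,"z":0,"rx":0,"ry":0,"rz":0}]}}

```text
t: 7.68
ee_pos: [0.5793, -0.221, 0.1595]
orientation: [-3.016, -0.875, 0.001]
ft_force: [0.6, -0.2, -2.6]
opening: 0.317
grip_force: 60.9
```

Request:
{"name": "apply_moves", "arguments": {"plan": [{"x":0,"y":0,"z":0.2,"rx":0,"ry":0,"rz":0},{"x":0,"y":0,"z":0.2,"rx":0,"ry":0,"rz":0},{"x":0,"y":0,"z":0,"rx":0,"ry":0,"rz":0}]}}

```text
t: 7.93
ee_pos: [0.5796, -0.2212, 0.156]
orientation: [3.017, 0.875, -0.0]
ft_force: [-0.6, -0.2, -2.8]
opening: 0.32
grip_force: 60.9
```

```bash
python3 -c "
from h import *
go(.580,-.221,.108,.565)"
```

```text
t 7.93 pos [ 0.5796 -0.2212  0.156 ] yaw 0.565 tilt [-0.0001  0.    ]
shift cm [0.05 0.01 4.8 ] then turn [ 0.      0.0001 -0.0002] F [-0.6  -0.19 -2.82] T [-0.087 -0.026  0.053] open 0.32 grip 60.9 j [-0.56  0.35  1.55 -0.    1.24  0.45]
```

Request:
{"name": "apply_moves", "arguments": {"plan": [{"x":0,"y":0,"z":0.2,"rx":0,"ry":0,"rz":0},{"x":0,"y":0,"z":0.2,"rx":0,"ry":0,"rz":0},{"x":0,"y":0,"z":0,"rx":0,"ry":0,"rz":0}]}}

```text
t: 8.18
ee_pos: [0.5795, -0.2213, 0.1519]
orientation: [3.017, 0.875, -0.0]
ft_force: [0.8, -0.2, -3.6]
opening: 0.318
grip_force: 60.9
```

Request:
{"name": "apply_moves", "arguments": {"plan": [{"x":0,"y":0,"z":0.2,"rx":0,"ry":0,"rz":0},{"x":0,"y":0,"z":0.2,"rx":0,"ry":0,"rz":0},{"x":0,"y":0,"z":0,"rx":0,"ry":0,"rz":0}]}}

```text
t: 8.43
ee_pos: [0.5795, -0.2213, 0.1479]
orientation: [3.017, 0.875, -0.0]
ft_force: [1.0, -1.2, -3.5]
opening: 0.325
grip_force: 61.0
```

```bash
python3 -c "
from h import *
go(.580,-.221,.108,.565)"
```

```text
t 8.43 pos [ 0.5795 -0.2213  0.1479] yaw 0.565 tilt [-0.0002  0.0001]
shift cm [0.05 0.   3.99] then turn [ 0.0001  0.0002 -0.0002] F [ 1.   -1.23 -3.5 ] T [-0.225 -0.135 -0.046] open 0.325 grip 61.0 j [-0.56  0.36  1.56 -0.    1.22  0.45]
```

Request:
{"name": "apply_moves", "arguments": {"plan": [{"x":0,"y":0,"z":0.4,"rx":0,"ry":0,"rz":0},{"x":0,"y":0,"z":0.4,"rx":0,"ry":0,"rz":0},{"x":0,"y":0,"z":0,"rx":0,"ry":0,"rz":0}]}}

```text
t: 8.68
ee_pos: [0.5794, -0.2213, 0.1393]
orientation: [3.017, 0.875, -0.001]
ft_force: [0.8, -2.2, -3.9]
opening: 0.319
grip_force: 60.8
```

Request:
{"name": "apply_moves", "arguments": {"plan": [{"x":0,"y":0,"z":0.4,"rx":0,"ry":0,"rz":0},{"x":0,"y":0,"z":0.4,"rx":0,"ry":0,"rz":0},{"x":0,"y":0,"z":0,"rx":0,"ry":0,"rz":0}]}}

```text
t: 8.93
ee_pos: [0.5794, -0.2213, 0.1314]
orientation: [-3.017, -0.875, 0.001]
ft_force: [0.3, -1.8, -3.5]
opening: 0.319
grip_force: 60.8
```

Request:
{"name": "apply_moves", "arguments": {"plan": [{"x":0,"y":0,"z":0.4,"rx":0,"ry":0,"rz":0},{"x":0,"y":0,"z":0.4,"rx":0,"ry":0,"rz":0},{"x":0,"y":0,"z":0,"rx":0,"ry":0,"rz":0}]}}

```text
t: 9.18
ee_pos: [0.5794, -0.2212, 0.1234]
orientation: [-3.017, -0.875, 0.001]
ft_force: [0.1, -2.8, -4.2]
opening: 0.321
grip_force: 60.8
```

```bash
python3 -c "
from h import *
go(.580,-.221,.108,.565)"
```

```text
t 9.18 pos [ 0.5794 -0.2212  0.1234] yaw 0.565 tilt [-0.0004 -0.0002]
shift cm [0.06 0.01 1.54] then turn [-0.0002  0.0004 -0.0003] F [ 0.14 -2.78 -4.24] T [-0.516 -0.155  0.047] open 0.321 grip 60.8 j [-0.56  0.39  1.57 -0.    1.18  0.45]
```

Request:
{"name": "apply_moves", "arguments": {"plan": [{"x":-0.03,"y":0.05,"z":0,"rx":0,"ry":0,"rz":0},{"x":0,"y":0,"z":0.2,"rx":0,"ry":0,"rz":0},{"x":0,"y":0,"z":0.2,"rx":0,"ry":0,"rz":0},{"x":0,"y":0,"z":0.2,"rx":0,"ry":0,"rz":0},{"x":0,"y":0,"z":0,"rx":0,"ry":0,"rz":0}]}}

```text
t: 9.6
ee_pos: [0.5793, -0.2215, 0.1177]
orientation: [-3.016, -0.875, 0.001]
ft_force: [-0.4, -0.2, -2.6]
opening: 0.325
grip_force: 60.9
```

Request:
{"name": "apply_moves", "arguments": {"plan": [{"x":0,"y":0,"z":0.15,"rx":0,"ry":0,"rz":0},{"x":0,"y":0,"z":0.15,"rx":0,"ry":0,"rz":0},{"x":0,"y":0,"z":0,"rx":0,"ry":0,"rz":0}]}}

```text
t: 9.85
ee_pos: [0.5795, -0.2216, 0.115]
orientation: [-3.017, -0.875, 0.0]
ft_force: [0.7, -1.4, -4.4]
opening: 0.325
grip_force: 60.9
```

```bash
python3 -c "
from h import *
go(.580,-.221,.108,.565)"
```

```text
t 9.85 pos [ 0.5795 -0.2216  0.115 ] yaw 0.565 tilt [-0.0001 -0.0003]
shift cm [ 0.08 -0.03  0.7 ] then turn [-0.0003  0.0001 -0.0002] F [ 0.75 -1.44 -4.37] T [-0.035 -0.087 -0.034] open 0.325 grip 60.9 j [-0.56  0.4   1.58  0.    1.16  0.45]
```

Request:
{"name": "apply_moves", "arguments": {"plan": [{"x":0,"y":0,"z":0.1,"rx":0,"ry":0,"rz":0},{"x":0,"y":0,"z":0.1,"rx":0,"ry":0,"rz":0},{"x":0,"y":0,"z":0,"rx":0,"ry":0,"rz":0}]}}

```text
t: 10.1
ee_pos: [0.5795, -0.2217, 0.1131]
orientation: [-3.017, -0.875, 0.0]
ft_force: [0.6, -0.1, -3.3]
opening: 0.32
grip_force: 60.9
```

Request:
{"name": "apply_moves", "arguments": {"plan": [{"x":0,"y":0,"z":0.1,"rx":0,"ry":0,"rz":0},{"x":0,"y":0,"z":0.1,"rx":0,"ry":0,"rz":0},{"x":0,"y":0,"z":0,"rx":0,"ry":0,"rz":0}]}}

```text
t: 10.35
ee_pos: [0.5795, -0.2217, 0.1111]
orientation: [-3.017, -0.875, 0.0]
ft_force: [0.3, -0.1, -2.7]
opening: 0.32
grip_force: 60.8
```

Request:
{"name": "apply_moves", "arguments": {"plan": [{"x":0,"y":0,"z":0.1,"rx":0,"ry":0,"rz":0},{"x":0,"y":0,"z":0,"rx":0,"ry":0,"rz":0}]}}

```text
t: 10.52
ee_pos: [0.5795, -0.2217, 0.1101]
orientation: [-3.017, -0.875, 0.0]
ft_force: [0.5, -0.4, -2.7]
opening: 0.321
grip_force: 60.8
```

Request:
{"name": "apply_moves", "arguments": {"plan": [{"x":0,"y":0,"z":0.1,"rx":0,"ry":0,"rz":0},{"x":0,"y":0,"z":0,"rx":0,"ry":0,"rz":0}]}}

```text
t: 10.68
ee_pos: [0.5795, -0.2217, 0.1091]
orientation: [-3.017, -0.875, 0.0]
ft_force: [-0.0, -0.3, -4.0]
opening: 0.321
grip_force: 60.8
```

Request:
{"name": "apply_moves", "arguments": {"plan": [{"x":0,"y":0,"z":0.1,"rx":0,"ry":0,"rz":0},{"x":0,"y":0,"z":0,"rx":0,"ry":0,"rz":0}]}}

```text
t: 10.85
ee_pos: [0.5795, -0.2217, 0.1081]
orientation: [-3.017, -0.875, 0.0]
ft_force: [1.1, 0.1, -3.2]
opening: 0.318
grip_force: 60.8
```

Request:
{"name": "apply_moves", "arguments": {"plan": [{"x":0,"y":0,"z":0.1,"rx":0,"ry":0,"rz":0},{"x":0,"y":0,"z":0,"rx":0,"ry":0,"rz":0}]}}

```text
t: 11.02
ee_pos: [0.5795, -0.2217, 0.1071]
orientation: [-3.017, -0.875, 0.0]
ft_force: [-0.3, -0.8, -3.7]
opening: 0.322
grip_force: 60.8
```

Request:
{"name": "apply_moves", "arguments": {"plan": [{"x":0,"y":0,"z":0.05,"rx":0,"ry":0,"rz":0},{"x":0,"y":0,"z":0,"rx":0,"ry":0,"rz":0}]}}

```text
t: 11.18
ee_pos: [0.5795, -0.2217, 0.1067]
orientation: [-3.017, -0.875, 0.0]
ft_force: [0.1, -0.5, -2.8]
opening: 0.321
grip_force: 60.8
```

Request:
{"name": "apply_moves", "arguments": {"plan": [{"x":0,"y":0,"z":0.05,"rx":0,"ry":0,"rz":0},{"x":0,"y":0,"z":0,"rx":0,"ry":0,"rz":0}]}}

```text
t: 11.35
ee_pos: [0.5797, -0.2218, 0.1066]
orientation: [3.017, 0.875, 0.0]
ft_force: [-0.8, 0.2, -1.6]
opening: 0.32
grip_force: 61.0
```

Request:
{"name": "apply_moves", "arguments": {"plan": [{"x":0,"y":0,"z":0.05,"rx":0,"ry":0,"rz":0},{"x":0,"y":0,"z":0,"rx":0,"ry":0,"rz":0},{"x":0,"y":0,"z":0,"rx":0,"ry":0,"rz":0}]}}

```text
t: 11.6
ee_pos: [0.5797, -0.2218, 0.1065]
orientation: [3.017, 0.875, 0.0]
ft_force: [-3.8, 1.3, 5.5]
opening: 0.321
grip_force: 61.8
```

The flange is down: the force turned upward at 0.1065 and the free travel beforehand means the tang is engaged. I'll release and rise.

Request:
{"name": "apply_moves", "arguments": {"plan": [{"x":0,"y":0,"z":-0.05,"rx":0,"ry":0,"rz":0},{"x":0,"y":0,"z":0,"rx":0,"ry":0,"rz":0},{"x":0,"y":0,"z":0,"rx":0,"ry":0,"rz":0},{"x":0,"y":0,"z":0,"rx":0,"ry":0,"rz":0},{"x":0,"y":0,"z":0,"rx":0,"ry":0,"rz":0}], "hand": 100}}

```text
t: 12.02
ee_pos: [0.5796, -0.2218, 0.1061]
orientation: [-3.017, -0.875, -0.0]
ft_force: [0.0, -0.1, 0.4]
opening: 0.606
grip_force: 0.0
```

Request:
{"name": "apply_moves", "arguments": {"plan": [{"x":0,"y":0,"z":-1.5,"rx":0,"ry":0,"rz":0},{"x":0,"y":0,"z":-2.5,"rx":0,"ry":0,"rz":0},{"x":0,"y":0,"z":-2.5,"rx":0,"ry":0,"rz":0},{"x":0,"y":0,"z":-2.5,"rx":0,"ry":0,"rz":0},{"x":0,"y":0,"z":0,"rx":0,"ry":0,"rz":0}]}}

```text
t: 12.43
ee_pos: [0.5824, -0.2234, 0.2025]
orientation: [3.01, 0.874, 0.01]
ft_force: [0.6, -0.7, 1.4]
opening: 0.609
grip_force: 0.0
```

Run:
```python
from h import *
go(.502,-.190,.18,-.42)
for n in('scene','top'):
    s=cam(n);im=s['img'].astype(int);P,u,v=cloud(s);C=im[v,u]
    near=lambda c,r:np.hypot(P[:,0]-c[0],P[:,1]-c[1])<r
    b=near((.581,-.22),.05)&(C[:,2]>C[:,0]+40)&(P[:,2]<.16);q=P[b&(P[:,2]>.14)]
    print(n,'blue',b.sum(),np.percentile(P[b,2],95) if b.any() else '',q.mean(0).round(4) if len(q) else '')
    f=near((.58,-.221),.034)&(abs(P[:,2]-.091)<.012)&(C.max(1)-C.min(1)<40);print('flange z',np.median(P[f,2]),f.sum())
    kn=near((.502,-.19),.03)&(P[:,2]>.12)&(P[:,2]<.14)&(C.max(1)<90);print('knob',kn.sum(),P[kn].mean(0).round(4))
    for l in('clamp_knob','clamp_pivot'):
        for r in manip.spot_point(n,l)[:4]:
            w=pt(s,r['pixel'],z=.116 if l=='clamp_knob' else .0955)
            if np.hypot(w[0]-.52,w[1]+.21)<.08:print(l,round(r['conf'],2),w.round(4))
    if n=='scene':
        px=s['R']@np.array([.56,-.22,.11])+s['t'];x=int(px[0]/px[2]*s['fx']+s['cx']);y=int(px[1]/px[2]*s['fy']+s['cy'])
        cv2.imwrite('pics/c4.png',cv2.resize(s['img'][y-50:y+50,x-60:x+60],(600,500),interpolation=cv2.INTER_CUBIC)[:,:,::-1])
```

```text
t 12.43 pos [ 0.5824 -0.2234  0.2025] yaw 0.565 tilt [0.0042 0.0087]
shift cm [-5.02 -7.15  2.17] then turn [ 0.0059 -0.0081  0.9849] F [ 0.56 -0.67  1.43] T [-0.018 -0.019 -0.002] open 0.609 grip 0.0 j [-0.56  0.31  1.51  0.    1.31  0.45]
scene blue 183 0.15255618314961755 [ 0.5872 -0.2232  0.1486]
flange z 0.09091492660213388 243
knob 0 [nan nan nan]
clamp_pivot 0.87 [ 0.5307 -0.2322  0.0955]
top blue 0  
flange z 0.09125098983846228 84
knob 0 [nan nan nan]
clamp_knob 0.59 [ 0.5021 -0.1861  0.116 ]
clamp_pivot 0.62 [ 0.5267 -0.2362  0.0955]<stdin>:9: RuntimeWarning: Mean of empty slice.
  ret = um.true_divide(
```

View pics/c4.png

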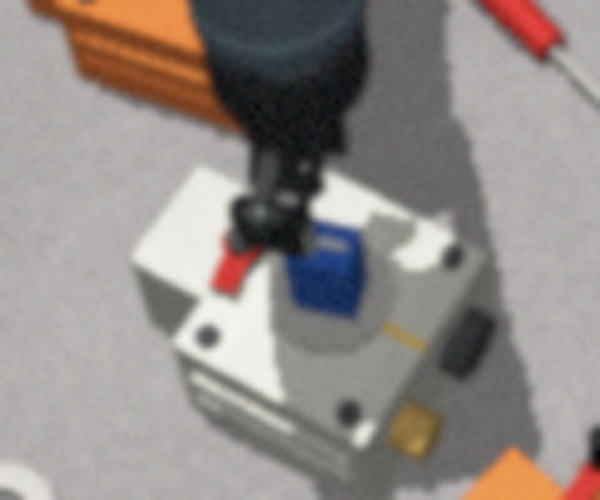

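The drive is seated: the flange top reads 0.091 all round and the blue head stands upright at (325,270). Next I'll position over the knob.

Request:
{"name": "apply_moves", "arguments": {"plan": [{"x":-1.7,"y":-2.4,"z":0,"rx":0,"ry":0,"rz":0},{"x":-1.7,"y":-2.4,"z":0,"rx":0,"ry":0,"rz":0},{"x":-1.6,"y":-2.4,"z":0,"rx":0,"ry":0,"rz":0},{"x":0,"y":0,"z":0,"rx":0,"ry":0,"rz":0.11},{"x":0,"y":0,"z":0,"rx":0,"ry":0,"rz":0.11}], "hand": 160}}

```text
t: 13.15
ee_pos: [0.4969, -0.1864, 0.1948]
orientation: [-3.094, -0.531, 0.003]
ft_force: [0.2, -0.7, 0.4]
opening: 0.372
grip_force: 0.0
```

Request:
{"name": "apply_moves", "arguments": {"plan": [{"x":0,"y":0,"z":0,"rx":0,"ry":0,"rz":0.11},{"x":0,"y":0,"z":0,"rx":0,"ry":0,"rz":0.11},{"x":0,"y":0,"z":0,"rx":0,"ry":0,"rz":0.11},{"x":0,"y":0,"z":0,"rx":0,"ry":0,"rz":0.11},{"x":0,"y":0,"z":0,"rx":0,"ry":0,"rz":0.11}]}}

```text
t: 13.57
ee_pos: [0.4982, -0.1873, 0.195]
orientation: [-3.123, 0.33, 0.003]
ft_force: [-0.0, -0.5, 0.2]
opening: 0.372
grip_force: 0.0
```

Request:
{"name": "apply_moves", "arguments": {"plan": [{"x":0,"y":0,"z":0,"rx":0,"ry":0,"rz":0.11},{"x":0,"y":0,"z":0,"rx":0,"ry":0,"rz":0.11},{"x":0,"y":0,"z":0,"rx":0,"ry":0,"rz":0},{"x":0,"y":0,"z":0,"rx":0,"ry":0,"rz":0}]}}

```text
t: 13.9
ee_pos: [0.4984, -0.1874, 0.1954]
orientation: [-3.071, 0.658, 0.002]
ft_force: [-0.6, 0.4, -0.7]
opening: 0.373
grip_force: 0.0
```

Run:
```python
from h import *
go(.502,-.189,.112,-.42)
s=cam('scene')
px=s['R']@np.array([.51,-.19,.12])+s['t'];x=int(px[0]/px[2]*s['fx']+s['cx']);y=int(px[1]/px[2]*s['fy']+s['cy'])
cv2.imwrite('pics/c5.png',cv2.resize(s['img'][y-50:y+50,x-60:x+60],(600,500),interpolation=cv2.INTER_CUBIC)[:,:,::-1])
```

```text
t 13.9 pos [ 0.4984 -0.1874  0.1954] yaw -0.422 tilt [-0.0016 -0.0003]
shift cm [ 0.41 -0.    8.34] then turn [-0.0003  0.0016 -0.002 ] F [-0.61  0.39 -0.7 ] T [0.006 0.011 0.024] open 0.373 grip 0.0 j [-0.58  0.12  1.75 -0.    1.27  1.41]
```

View pics/c5.png

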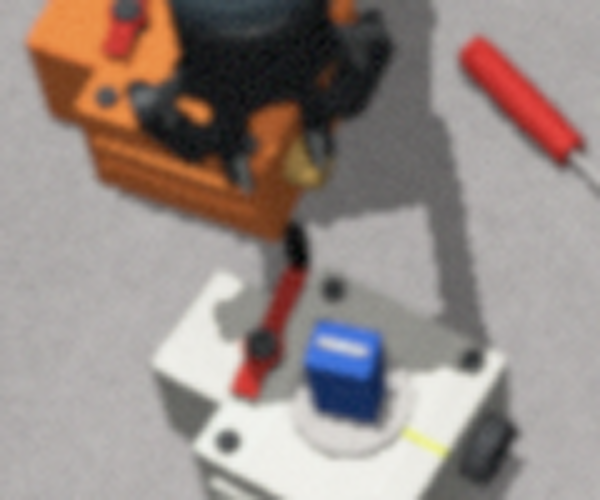

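The fingers straddle the point above the knob, with the tips at (243,185) and (318,150) and the knob at (297,235) below. I'll descend over it.

Request:
{"name": "apply_moves", "arguments": {"plan": [{"x":0.4,"y":0,"z":1.5,"rx":0,"ry":0,"rz":0},{"x":0,"y":0,"z":2.5,"rx":0,"ry":0,"rz":0},{"x":0,"y":0,"z":2.3,"rx":0,"ry":0,"rz":0},{"x":0,"y":0,"z":2.2,"rx":0,"ry":0,"rz":0},{"x":0,"y":0,"z":0,"rx":0,"ry":0,"rz":0}]}}

```text
t: 14.37
ee_pos: [0.4994, -0.1874, 0.1065]
orientation: [-3.069, 0.659, 0.013]
ft_force: [-1.0, 0.7, -0.9]
opening: 0.373
grip_force: 0.0
```

Run:
```python
from h import *
go(.502,-.189,.11,-.42)
h=.28;b=np.array([.5797,-.2218]);p=b-.056*np.array([np.cos(h),np.sin(h)])
s=manip.state()['ee_pos'][:2];a=-.42
ux=np.array([np.cos(a),np.sin(a)]);uy=np.array([np.sin(a),-np.cos(a)])
prev=s
for q in np.arange(.2,1.7,.1):
    k=p+.055*np.array([np.cos(h+np.pi+q-1.4),np.sin(h+np.pi+q-1.4)])
    print(round(q,2),k.round(4),'x',round((k-prev)@ux*100,2),'y',round((k-prev)@uy*100,2));prev=k
```

```text
t 14.37 pos [ 0.4994 -0.1874  0.1065] yaw -0.423 tilt [-0.0085 -0.0013]
shift cm [ 0.3   0.04 -0.35] then turn [-0.0014  0.0085 -0.0028] F [-1.    0.65 -0.92] T [ 0.025  0.035 -0.033] open 0.373 grip 0.0 j [-0.58  0.24  1.81 -0.    1.1   1.41]
0.2 [ 0.4926 -0.1935] x -0.37 y 0.84
0.3 [ 0.4884 -0.1971] x -0.24 y 0.5
0.4 [ 0.4845 -0.201 ] x -0.19 y 0.52
0.5 [ 0.4811 -0.2053] x -0.14 y 0.53
0.6 [ 0.4782 -0.2099] x -0.08 y 0.54
0.7 [ 0.4757 -0.2148] x -0.03 y 0.55
0.8 [ 0.4737 -0.22  ] x 0.03 y 0.55
0.9 [ 0.4722 -0.2253] x 0.08 y 0.54
1.0 [ 0.4713 -0.2307] x 0.14 y 0.53
1.1 [ 0.4709 -0.2362] x 0.19 y 0.52
1.2 [ 0.4711 -0.2417] x 0.24 y 0.5
1.3 [ 0.4718 -0.2471] x 0.29 y 0.47
1.4 [ 0.473  -0.2525] x 0.33 y 0.44
1.5 [ 0.4748 -0.2577] x 0.37 y 0.4
1.6 [ 0.4771 -0.2627] x 0.41 y 0.36
```

Request:
{"name": "apply_moves", "arguments": {"plan": [{"x":-0.4,"y":0.8,"z":0,"rx":0,"ry":0,"rz":0},{"x":-0.25,"y":0.5,"z":0,"rx":0,"ry":0,"rz":0},{"x":-0.2,"y":0.5,"z":0,"rx":0,"ry":0,"rz":0},{"x":-0.15,"y":0.55,"z":0,"rx":0,"ry":0,"rz":0},{"x":-0.1,"y":0.55,"z":0,"rx":0,"ry":0,"rz":0}]}}

```text
t: 14.78
ee_pos: [0.4805, -0.2119, 0.1124]
orientation: [3.07, -0.662, 0.002]
ft_force: [0.6, 2.6, 0.9]
opening: 0.374
grip_force: 1.1
```

Request:
{"name": "apply_moves", "arguments": {"plan": [{"x":-0.05,"y":0.55,"z":0,"rx":0,"ry":0,"rz":0},{"x":0,"y":0.55,"z":0,"rx":0,"ry":0,"rz":0},{"x":0.1,"y":0.55,"z":0,"rx":0,"ry":0,"rz":0},{"x":0.15,"y":0.55,"z":0,"rx":0,"ry":0,"rz":0},{"x":0.2,"y":0.5,"z":0,"rx":0,"ry":0,"rz":0}]}}

```text
t: 15.2
ee_pos: [0.473, -0.2383, 0.1114]
orientation: [3.071, -0.663, 0.0]
ft_force: [0.7, 1.5, -0.2]
opening: 0.374
grip_force: 0.7
```

Request:
{"name": "apply_moves", "arguments": {"plan": [{"x":0.25,"y":0.5,"z":0,"rx":0,"ry":0,"rz":0},{"x":0.3,"y":0.45,"z":0,"rx":0,"ry":0,"rz":0},{"x":0,"y":0,"z":0,"rx":0,"ry":0,"rz":0}]}}

```text
t: 15.45
ee_pos: [0.4745, -0.2498, 0.1114]
orientation: [3.07, -0.664, 0.001]
ft_force: [-0.4, -1.2, -0.3]
opening: 0.376
grip_force: 0.0
```

```bash
cat > red.py <<'E'
from h import *
go(.473,-.2525,.108,-.42)
for n in('scene','top'):
    s=cam(n);P,u,v=cloud(s);C=s['img'][v,u].astype(int)
    rd=(np.hypot(P[:,0]-.526,P[:,1]+.237)<.07)&(P[:,2]>.085)&(P[:,2]<.11)&(C[:,0]>C[:,1]+50)&(C[:,0]>C[:,2]+50)
    if rd.sum()>8:
        q=P[rd,:2].astype(np.float32);w=cv2.fitLine(q,2,0,.01,.01).ravel()[:2];print(n,rd.sum(),q.mean(0),q.min(0),q.max(0),'axis',np.arctan2(w[1],w[0]).round(2),'q~',(np.arctan2(w[1],w[0])-.28+1.4).round(2))
E
python3 red.py
```

```text
t 15.45 pos [ 0.4745 -0.2498  0.1114] yaw -0.426 tilt [0.001  0.0007]
shift cm [-0.02  0.3   0.34] then turn [ 0.0007 -0.001  -0.0059] F [-0.35 -1.15 -0.29] T [ 0.006 -0.006 -0.001] open 0.376 grip 0.0 j [-0.71  0.24  1.8  -0.    1.1   1.29]
scene 86 [ 0.51479053 -0.23877634] [ 0.4762819  -0.24560216] [ 0.5562603 -0.2310992] axis 0.04 q~ 1.16
top 49 [ 0.5361562 -0.2340194] [ 0.5082688  -0.24224338] [ 0.553145   -0.22371227] axis -0.08 q~ 1.04
```

Request:
{"name": "apply_moves", "arguments": {"plan": [{"x":0.3,"y":0.45,"z":0,"rx":0,"ry":0,"rz":0},{"x":0.35,"y":0.4,"z":0,"rx":0,"ry":0,"rz":0},{"x":0.4,"y":0.35,"z":0,"rx":0,"ry":0,"rz":0},{"x":0,"y":0,"z":0,"rx":0,"ry":0,"rz":0}]}}

```text
t: 15.88
ee_pos: [0.4793, -0.2648, 0.1115]
orientation: [3.07, -0.663, 0.001]
ft_force: [0.4, -0.2, -0.1]
opening: 0.376
grip_force: 0.0
```

```bash
python3 red.py
```

```text
t 15.88 pos [ 0.4793 -0.2648  0.1115] yaw -0.426 tilt [0.0011 0.0005]
shift cm [-1.08 -0.86  0.35] then turn [ 0.0005 -0.0011 -0.0056] F [ 0.43 -0.25 -0.06] T [-0.007  0.021 -0.008] open 0.376 grip 0.0 j [-0.72  0.26  1.77 -0.    1.11  1.27]
scene 77 [ 0.51600766 -0.24219744] [ 0.47622803 -0.2551183 ] [ 0.5539441  -0.22837627] axis 0.27 q~ 1.39
top 40 [ 0.54368603 -0.230956  ] [ 0.51407737 -0.24695238] [ 0.5556238  -0.22195975] axis 0.41 q~ 1.53
```

The clamp is at about 1.4. I'll back off the knob slightly and rise.

Request:
{"name": "apply_moves", "arguments": {"plan": [{"x":-0.15,"y":-0.3,"z":0,"rx":0,"ry":0,"rz":0},{"x":0,"y":0,"z":-1.5,"rx":0,"ry":0,"rz":0},{"x":0,"y":0,"z":-2.5,"rx":0,"ry":0,"rz":0},{"x":0,"y":0,"z":-3,"rx":0,"ry":0,"rz":0},{"x":0,"y":0,"z":-3,"rx":0,"ry":0,"rz":0}]}}

```text
t: 16.4
ee_pos: [0.4781, -0.2595, 0.2119]
orientation: [-3.07, 0.662, 0.002]
ft_force: [0.3, -0.4, 0.1]
opening: 0.372
grip_force: 0.0
```

Request:
{"name": "apply_moves", "arguments": {"plan": [{"x":-3,"y":0,"z":-1,"rx":0,"ry":0,"rz":0},{"x":-3,"y":0,"z":0,"rx":0,"ry":0,"rz":0},{"x":-2,"y":0,"z":0,"rx":0,"ry":0,"rz":0},{"x":0,"y":0,"z":0,"rx":0,"ry":0,"rz":0},{"x":0,"y":0,"z":0,"rx":0,"ry":0,"rz":0}]}}

```text
t: 16.82
ee_pos: [0.4054, -0.2269, 0.2217]
orientation: [3.07, -0.663, 0.002]
ft_force: [-0.2, 0.2, -0.1]
opening: 0.377
grip_force: 0.0
```

```bash
python3 red.py
python3 - <<'E'
from h import *
s=cam('scene')
px=s['R']@np.array([.55,-.22,.11])+s['t'];x=int(px[0]/px[2]*s['fx']+s['cx']);y=int(px[1]/px[2]*s['fy']+s['cy'])
cv2.imwrite('pics/c6.png',cv2.resize(s['img'][y-50:y+50,x-60:x+60],(600,500),interpolation=cv2.INTER_CUBIC)[:,:,::-1])
E
```

```text
t 16.82 pos [ 0.4054 -0.2269  0.2217] yaw -0.425 tilt [0.0013 0.0005]
shift cm [ 7.2  -0.47 11.38] then turn [ 0.0005 -0.0013 -0.0055] F [-0.22  0.2  -0.06] T [-0.004 -0.023 -0.029] open 0.377 grip 0.0 j [-0.77 -0.06  1.89 -0.    1.32  1.23]
scene 114 [ 0.5145353  -0.24269801] [ 0.47517523 -0.25749236] [ 0.55504143 -0.22564548] axis 0.25 q~ 1.37
top 134 [ 0.5181934  -0.23799458] [ 0.4775514 -0.2547386] [ 0.55614775 -0.221752  ] axis 0.3 q~ 1.42
```

View pics/c6.png

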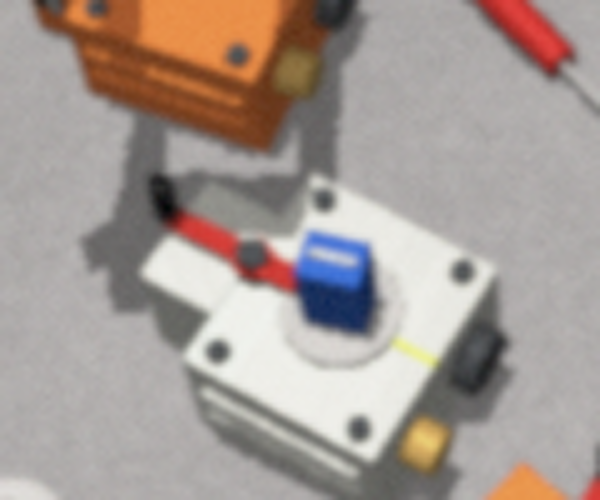

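The drive sits flush at (335,285), and the red clamp points at it, over the flange, at about 1.4 rad. The gripper is clear, so I'm handing it in.

```bash
python3 -c "
from station import manip
print(manip.job_done())"
```

```text
the job is handed in; nothing more can be done
None
```

I handed the job in at about 17 s: the new drive sits flush in the aluminium housing with its tang in the slot, and the clamp is over the flange at about 1.4 rad. The gripper is clear, nothing else on the bench was handled, and the hand-in call returned no verdict.

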